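# Tighten the arepa press clamp with fingertip strokes

### The job

The thumbscrew on top of the steel clamp that holds the wooden arepa press is loose: tighten it by stroking its wings round clockwise (seen from above) with a fingertip, stroke after stroke, until its foot is down on the press's board and it turns no further. Do not pinch the screw, and leave the loose things on the counter where they stand. Finish with the hand clear.

Things in the scene. Friction and masses are not known exactly. Their poses are not given: they have to be found in the camera images.
- thumbscrew (a joint): The thumbscrew's turning angle: it grows as the screw turns clockwise seen from above. 0 = fully backed out, 9.0 rad = tight, foot down on the board, a hard stop (it starts somewhere between 0.2 and 3.0). It turns against light friction (about 2 N at a wing), stays where it is left and sinks 5 mm per turn.
- push_faces: Steel thumb-piece on top of the screw: flat upright plate, two wings, 62 mm across, 8.5 thick, 27 tall. Origin on the vertical screw axis at mid-height (118 mm above the counter when tight, up to 7 higher when loose). x runs through both wings, z up; yaw falls as the joint grows. Names the faces to push for clockwise: +y face of the +x wing, -y face of the -x wing.
- back_faces: Same frame as push_faces: the two opposite faces of the same wings (-y face of the +x wing, +y face of the -x wing). Pressing these and the push faces together is a pinch.
- end_a: Narrow outer end of the +x wing, 31 mm from the screw axis (origin 1.5 mm inside). Squeezing end_a and end_b together is a pinch.
- end_b: Narrow outer end of the -x wing, likewise.
- foot (a point): Underside of the screw's round foot, on the screw axis; 30 mm above the counter (on the press's board) when tight.
- clamp: Fixed dark steel clamp; origin on the counter under the screw axis. Its arm under the wings tops out at 95 mm. On its +y side stands a column 30 mm wide, face 33 mm from the screw axis, top 133 mm high: wings pass it, a finger hardly can; all other sides of the wings are open. The fixed wooden press reaches 215 mm to -y, 82 mm high, and 145 mm to -x.
- shaker: Loose glass salt shaker with steel cap, 48 mm wide, 87 mm tall, origin under its centre; leave alone.
- mug: Loose white mug, 76 mm wide, 85 mm tall, origin under its centre; leave alone.
- bowl: Loose blue plastic bowl, 150 mm wide, 65 mm tall, origin under its centre; leave alone.
- jar: Loose glass jar, 70 mm wide, 110 mm tall, origin under its centre; leave alone.
- spatula: Loose flat bamboo spatula, 280 mm long along its x, lying on the counter; leave alone.
- budare: Loose heavy iron griddle disc, 250 mm wide, 12 mm thick, two loop handles, origin under its centre; leave alone.

How it is judged:
At the end, for the whole second after the job is handed in: The thumbscrew is turned home to within 0.2 rad of its stop (8.8 of 9.0 rad) and at rest, and every loose thing is within 20 mm of where it stood (value of joint thumbscrew above 8.8 rad and velocity of joint thumbscrew below 0.1 rad/s and distance of each of shaker, mug, bowl, jar, spatula, budare from where it was at the start of the episode below 0.02 m); the robot touches nothing.
It fails at once if the thumbscrew is pinched: over 3 N on the front and back faces of its wings at once, or on both of its ends at once ((contact force between the fingers and push_faces above 3 N and contact force between the fingers and back_faces above 3 N) or (contact force between the fingers and end_a above 3 N and contact force between the fingers and end_b above 3 N)).
It fails at once if a loose thing on the counter is moved or lifted more than 20 mm from where it stood (distance of any of shaker, mug, bowl, jar, spatula, budare from where it was at the start of the episode above 0.02 m).
It also fails if it takes over 58 s, if anything falls off the work surface, if the arm or the gripper's body presses on something with over 40 N, if the wrist force passes 120 N, or if a joint passes its speed limit or range.

### The arm

A 6-joint arm with a two-finger parallel gripper is mounted at the origin on the work surface. World frame = base frame: x ahead of the robot, y to its left, z up, the work surface at z = 0. Lengths are in m, angles in rad, forces in N, time in s.
With the tool pointing down it reaches from about 0.375 to 0.9 m from the base axis. Payload 3.1 kg.
Tool frame: the origin (TCP) lies where the fingers leave the gripper's body, on its centre line; the fingertips stand 73 mm ahead of it and the grasp point (between the pads) lies 54 mm ahead of it; z points along the fingers, y is the line along which they close (so a half turn about z gives the same grasp; the last joint's range is limited). The gripper opens to 85 mm and grips with 20 to 120 N. Pads are 22 mm wide; open, the fingers measure 114 mm over their backs; the gripper's body (76 mm by 85 mm) begins 54 mm behind the grasp point. The pads swing forward as they close: fully open they stand 13 mm farther back than shut.
Start: joints at [1.006, 0.527, 1.433, -0, 1.181, -0.178], TCP at [0.235, 0.579, 0.304] pointing down, gripper open.
Joint ranges: [-3.08, 3.08], [-0.75, 2.2], [0.22, 2.44], [-1.43, 4.57], [0, 2.65], [-2.85, 2.85]. Speed limits (rad/s): [2.79, 2.79, 3.14, 3.14, 3.14, 3.14].

### API

Orientations are given as a unit quaternion [x, y, z, w].
In Python, from station import manip gives the robot as it stands.
- The arm moves only by the tool step_arm, never from a script. Its argument "moves" is one flat list of numbers, 5 for each row, row after row: the opening, from 0 (shut) to 1 (fully open), then the shift along the world's x, y, z scaled (see below), then the turn about the world's z scaled (see below). In form: [fingers, x, y, z, yaw, fingers, x, y, z, yaw, ...]. A call has 1 to 12 rows; each row is the pose to reach, as a shift and turn from the pose commanded when the call began, turning the shorter way round; what a row does not reach only later rows make up. The controller multiplies each number of a shift by 200 mm and each number of a turn by pi rad. A row lasts 1/8 s, in which the tool goes at most 62.5 mm and 10.7 degrees, less where a joint would pass 70% of its speed; a pose out of reach is approached as far as the arm can. A call with a number of a shift or a turn outside -1 to 1 is refused whole. A call with a gripper value outside its range is refused whole. The fingers move at their own pace and stop on an object; "grip_force" is the grip in N (left out, the last holds). Time passes only in rows, so rows that repeat a pose let the fingers close. It gives the time, the measured TCP pose, the force, the opening and the grip force at its end, in the units of the state.
- manip.sense(): the state, without advancing time (a new reading comes with each control period).
- manip.snapshot(name): name is "scene" or "top" or "wrist"; returns a dict with "color" (420x560x3 uint8, blue, green, red), "z_map" (420x560 float32, m along the optical axis (not along the pixel's ray), 0 where there is no reading), "fovy" (degrees; the focal length in pixels is half the picture's height over the tangent of half this angle, whatever the lens; pixels are square), "cx", "cy" (the principal point, pixels), "R" (3x3) and "t" (3): a world point X has camera coordinates R X + t; the wrist camera has in their place "mount" (4x4, takes a point from camera to tool coordinates, whose origin is the TCP and whose axes are the flange's). Camera axes: x right, y down, z forward; pixel columns grow to the right and rows downward; lengths in m; the calibration is good to about 2 mm. A picture is of the moment at which its call begins: read the wrist's pose just before it.
- manip.sign_off(): hands the job in; it is judged then, once.
The state is a dict: "t": time; "q": joint angles; "qd": joint speeds; "tau": joint torques, N m; "tcp_pos": TCP position; "tool_rot": TCP orientation; "force": force on the tool from outside, world axes, zero at the start; "ft_torque": the same for the moment, N m; "finger_gap": opening from 0.0 (shut) to 1.0 (fully open); "gripper_force": force on a finger pad.
Only numpy, scipy, OpenCV 4.12 (cv2) and the standard library are available. Lean on these libraries where they do the work, as an engineer would, in place of code of your own. Each camera call takes 0.05 s, during which the arm holds its last target. There are 200 camera calls.

## Working session

There is one attempt and no reset: what is moved stays moved. The work goes in short steps, Python scripts to look and compute and a tool call to move; the robot and the scene stay as the last step left them, time stands still between calls to the robot, and variables do not carry over. Pictures are saved under pics/ and viewed, at most 10 in all, crops included, and the job is handed in when it is done.

Besides the shell and the picture viewer there is one more tool, called after "Request:" by a JSON object that holds its "api" and its "payload", one argument or row to a line. step_arm: Moves the arm, as the interface text tells. Its arguments: {"type":"object","properties":{"moves":{"type":"array","items":{"type":"number"}},"grip_force":{"type":"number"}},"required":["moves"]}

```bash
mkdir -p pics; cat > h.py <<'E'
import numpy as np, cv2
from station import manip
def K(s): return s["color"].shape[0]/2/np.tan(np.radians(s["fovy"])/2)
def cloud(s):
    f=K(s); z=s["z_map"]; v,u=np.indices(z.shape)
    P=np.stack([(u-s["cx"])/f*z,(v-s["cy"])/f*z,z],-1)
    return (P-s["t"])@s["R"]   # R^T (P-t)
E
python3 - <<'E'
from h import *
for n in("scene","top"):
    s=manip.snapshot(n); cv2.imwrite(f"pics/{n}0.png",s["color"]); np.save(f"{n}.npy",cloud(s)); print(n,s["R"],s["t"],s["fovy"],(s["z_map"]>0).mean())
st=manip.sense(); print(st)
E
```

```text
scene [[-0.64484433  0.76422103  0.01191675]
 [ 0.65698732  0.56219382 -0.50230048]
 [-0.39056811 -0.31607647 -0.86461102]] [ 0.32598145 -0.29274091  1.37096911] 57.48786030271042 0.9959481292517007
top [[-0.02436299 -0.99942891  0.02341562]
 [-0.98773316  0.02045093 -0.15480622]
 [ 0.15423895 -0.02689992 -0.98766732]] [-0.00638358  0.52564965  1.31550994] 57.54930675717108 0.995969387755102
{'t': 0.1, 'q': array([ 1.00648040e+00,  5.28370418e-01,  1.43377856e+00, -2.03480891e-05,
        1.18143760e+00, -1.78528082e-01]), 'qd': array([ 0.00169352, -0.00013854, -0.00543764,  0.00082141,  0.00159234,
        0.00082071]), 'tau': array([ 2.97511478e-04, -4.43301737e+01, -1.78586823e+01, -2.47050839e-04,
        3.92108792e-03, -6.09476842e-06]), 'tcp_pos': array([0.23489426, 0.57862534, 0.30303166]), 'tool_rot': array([ 1.91696051e-01,  9.81453835e-01, -9.32397473e-04, -3.53071615e-04]), 'force': array([ 0.08346637, -0.8608756 , -0.59613586]), 'ft_torque': array([-0.00834911,  0.01969785, -0.02511087]), 'gripper_force': 0.0, 'finger_gap': 1.0032006239318816}
```

View pics/scene0.png

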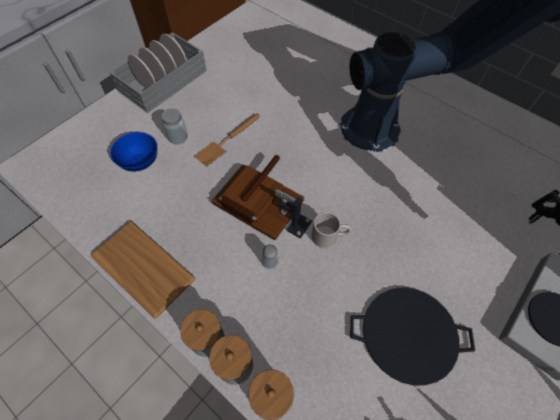

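View pics/top0.png

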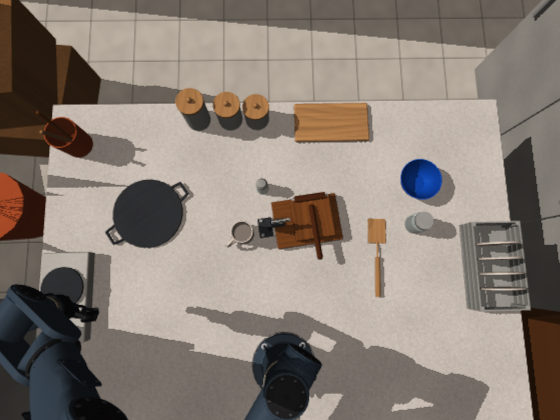

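```bash
python3 - <<'E'
from h import *
a=cv2.imread("pics/top0.png")[180:275,215:355]; b=cv2.imread("pics/scene0.png")[140:260,200:360]
f=lambda i:cv2.resize(i,(700,int(700*i.shape[0]/i.shape[1])),interpolation=cv2.INTER_CUBIC)
a=f(a);b=f(b); im=cv2.resize(np.vstack([a,b]),(0,0),fx=.59,fy=.59); im=np.clip(im.astype(float)*1.8,0,255).astype(np.uint8);cv2.imwrite("pics/crop0.png",im); print(im.shape)
for n in("top","scene"):
    P=np.load(n+".npy"); z=P[...,2]
    m=(np.abs(P[...,0]-.45)<.25)&(np.abs(P[...,1])<.25)&(z>.098)&(z<.16)
    v,u=np.nonzero(m); q=P[m]
    print(n,len(q)); 
    for i in range(0,len(q),max(1,len(q)//60)): print(u[i],v[i],(q[i]*1000).round())
E
```

```text
(590, 413, 3)
top 107
267 218 [490.  44. 132.]
268 218 [490.  40. 128.]
269 218 [490.  37. 128.]
287 218 [488. -22. 131.]
288 218 [488. -25. 135.]
289 218 [489. -29. 128.]
266 219 [486.  47. 133.]
267 219 [487.  44. 130.]
268 219 [486.  40. 134.]
269 219 [486.  37. 133.]
282 219 [485.  -6. 132.]
283 219 [485.  -9. 134.]
284 219 [485. -12. 138.]
285 219 [484. -15. 140.]
286 219 [484. -19. 139.]
287 219 [484. -22. 141.]
288 219 [484. -25. 136.]
289 219 [485. -29. 134.]
266 220 [483.  47. 131.]
267 220 [483.  44. 135.]
268 220 [483.  40. 136.]
269 220 [483.  37. 136.]
276 220 [482.  14. 135.]
277 220 [482.  11. 132.]
278 220 [482.   8. 138.]
279 220 [482.   4. 135.]
280 220 [483.   1. 127.]
281 220 [482.  -2. 135.]
282 220 [482.  -5. 134.]
283 220 [481.  -9. 137.]
284 220 [482. -12. 133.]
285 220 [481. -15. 138.]
286 220 [481. -19. 135.]
287 220 [481. -22. 134.]
288 220 [480. -25. 141.]
289 220 [481. -28. 137.]
266 221 [480.  47. 131.]
267 221 [480.  44. 134.]
268 221 [480.  41. 130.]
269 221 [479.  37. 134.]
271 221 [479.  31. 134.]
272 221 [479.  27. 135.]
273 221 [479.  24. 132.]
274
[... 2906 characters left out ...]

296 201 [478.  39. 135.]
299 201 [472.  45. 133.]
285 202 [483.   5.  98.]
291 202 [481.  25. 118.]
294 202 [483.  36. 133.]
297 202 [480.  44. 137.]
300 202 [470.  47. 128.]
294 203 [486.  39. 134.]
297 203 [481.  45. 134.]
300 203 [471.  48. 125.]
294 204 [488.  41. 133.]
297 204 [483.  47. 134.]
300 204 [468.  47. 115.]
294 205 [490.  42. 131.]
297 205 [484.  48. 130.]
300 205 [469.  48. 111.]
295 206 [489.  45. 127.]
298 206 [479.  48. 119.]
293 207 [490.  39. 118.]
296 207 [488.  48. 125.]
299 207 [473.  48. 106.]
295 208 [487.  44. 114.]
298 208 [479.  49. 108.]
294 209 [488.  42. 108.]
297 209 [483.  49. 108.]
294 210 [488.  43. 103.]
297 210 [485.  50. 106.]
297 211 [484.  50.  99.]
```

View pics/crop0.png

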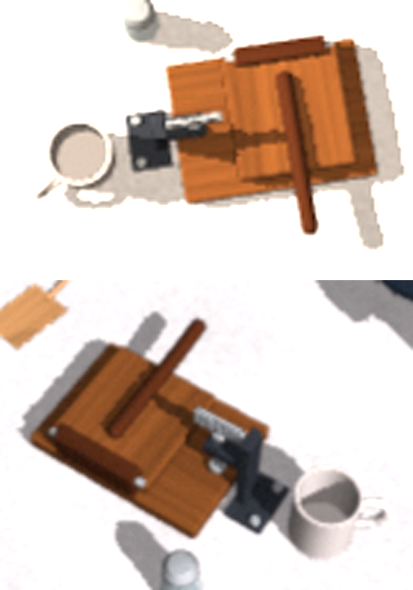

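Request:
{"api": "step_arm", "payload": {
  "moves": [0,0.1,-0.25,0.1,0,0,0.2,-0.5,0.1,0,0,0.3,-0.75,0.1,0,0,0.4,-1,0.1,0,0,0.4,-1,0.1,0]
}}

```text
t: 0.72
tcp_pos: [0.3158, 0.3762, 0.3236]
tool_rot: [0.194, 0.981, -0.001, -0.0]
force: [-0.9, 0.7, 0.4]
finger_gap: -0.0
gripper_force: 0.0
```

Request:
{"api": "step_arm", "payload": {
  "moves": [0,0.1,-0.25,0,0,0,0.2,-0.5,0,0,0,0.3,-0.75,0,0,0,0.4,-1,0,0,0,0.4,-1,0,0]
}}

```text
t: 1.35
tcp_pos: [0.3969, 0.1773, 0.3239]
tool_rot: [0.194, 0.981, 0.0, 0.0]
force: [-0.7, 0.4, 0.0]
finger_gap: -0.0
gripper_force: 0.0
```

Request:
{"api": "step_arm", "payload": {
  "moves": [0,0.1,-0.25,0,0,0,0.2,-0.45,0,0,0,0.25,-0.65,0,0,0,0.25,-0.9,0,0,0,0.25,-0.9,0,0,0,0.25,-0.9,0,0]
}}

```text
t: 2.1
tcp_pos: [0.445, 0.0005, 0.3237]
tool_rot: [0.191, 0.982, 0.001, -0.0]
force: [0.2, 0.3, 0.3]
finger_gap: -0.004
gripper_force: 0.0
```

```bash
cat >> h.py <<'E'
from scipy.spatial.transform import Rotation as Ro
def wcloud(s,st):
    f=K(s); z=s["z_map"]; v,u=np.indices(z.shape)
    P=np.stack([(u-s["cx"])/f*z,(v-s["cy"])/f*z,z],-1)
    M=s["mount"]; P=P@M[:3,:3].T+M[:3,3]
    return P@Ro.from_quat(st["tool_rot"]).as_matrix().T+st["tcp_pos"]
E
python3 - <<'E'
from h import *
st=manip.sense(); s=manip.snapshot("wrist"); cv2.imwrite("pics/w0.png",np.clip(s["color"]*1.6,0,255).astype(np.uint8))
P=wcloud(s,st); np.save("w.npy",P); print(st["t"],st["tcp_pos"],st["q"],st["force"],st["finger_gap"],s["mount"])
E
```

```text
2.1 [0.44503269 0.00053499 0.32367427] [-2.51379203e-01  2.56987102e-01  1.83901344e+00  1.11138830e-03
  1.04664993e+00 -1.43780558e+00] [0.16179476 0.33626995 0.34998796] -0.0041776325270045005 [[ 1.31191976e-04 -9.52392586e-01 -3.04874311e-01  7.90146191e-02]
 [ 9.99999991e-01  1.25086768e-04  3.95581534e-05  2.51473962e-04]
 [ 4.60850199e-07 -3.04874314e-01  9.52392594e-01 -6.91899418e-02]
 [ 0.00000000e+00  0.00000000e+00  0.00000000e+00  1.00000000e+00]]
```

View pics/w0.png

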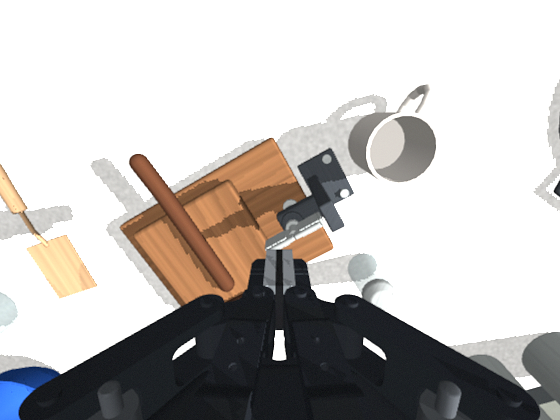

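```bash
python3 - <<'E'
from h import *
P=np.load("w.npy");z=P[...,2]
m=(np.abs(P[...,0]-.475)<.06)&(np.abs(P[...,1])<.07)
for lo,hi in((.09,.1),(.1,.115),(.115,.129),(.129,.145),(.145,.2),(.2,.3)):
    q=P[m&(z>lo)&(z<=hi)]
    if len(q): print(lo,hi,len(q),(q.min(0)*1e3).round(),(q.max(0)*1e3).round())
mm=m&(z>.1255)&(z<.145)
n,l,stt,c=cv2.connectedComponentsWithStats(mm.astype(np.uint8))
for i in range(1,n):
    q=P[l==i]
    if len(q)<15: continue
    r=cv2.minAreaRect((q[:,:2]*1000).astype(np.float32)); print(len(q),stt[i],r,np.median(q[:,2]))
    print(cv2.boxPoints(r).round(1).tolist())
# grid map of heights 3mm
g={}
for p in P[m&(z>.09)&(z<.15)]:
    k=(int(round(p[0]*1000/4)),int(round(p[1]*1000/4))); g[k]=max(g.get(k,0),p[2]*1000)
for i in range(127,109,-1): print(i*4,' '.join('%3d'%g.get((i,j),0) for j in range(14,-15,-1)))
print([j*4 for j in range(14,-15,-1)])
E
```

```text
0.09 0.1 450 [461. -13.  90.] [490.  46. 100.]
0.1 0.115 173 [461. -28. 100.] [483.  46. 115.]
0.115 0.129 391 [461. -29. 115.] [483.  46. 129.]
0.129 0.145 994 [461. -30. 129.] [492.  49. 139.]
0.2 0.3 4190 [421. -32. 254.] [463.  36. 300.]
470 [318 200  26  33 470] ((476.2098388671875, 40.855140686035156), (30.066980361938477, 13.938015937805176), 7.698363304138184) 0.13217770236986243
[[460.3999938964844, 45.70000076293945], [462.20001220703125, 31.899999618530273], [492.0, 36.0], [490.20001220703125, 49.79999923706055]]
637 [264 216  61  35 637] ((481.49761962890625, 1.2314682006835938), (9.214801788330078, 61.920780181884766), 8.356616020202637) 0.13401784383845422
[[472.3999938964844, 31.200000762939453], [481.3999938964844, -30.100000381469727], [490.6000061035156, -28.700000762939453], [481.6000061035156, 32.5]]
508   0   0   0   0   0   0   0   0   0   0   0   0   0   0   0   0   0   0   0   0   0   0   0   0   0   0   0   0   0
504   0   0   0   0   0   0   0   0   0   0   0   0   0   0   0   0   0   0   0   0   0   0   0   0   0   0   0   0   0
500   0   0   0   0   0   0 
[... 1317 characters left out ...]
 0   0   0   0   0   0   0   0   0   0   0   0   0   0   0   0   0   0   0   0   0   0   0   0
452   0   0   0   0   0   0   0   0   0   0   0   0   0   0   0   0   0   0   0   0   0   0   0   0   0   0   0   0   0
448   0   0   0   0   0   0   0   0   0   0   0   0   0   0   0   0   0   0   0   0   0   0   0   0   0   0   0   0   0
444   0   0   0   0   0   0   0   0   0   0   0   0   0   0   0   0   0   0   0   0   0   0   0   0   0   0   0   0   0
440   0   0   0   0   0   0   0   0   0   0   0   0   0   0   0   0   0   0   0   0   0   0   0   0   0   0   0   0   0
[56, 52, 48, 44, 40, 36, 32, 28, 24, 20, 16, 12, 8, 4, 0, -4, -8, -12, -16, -20, -24, -28, -32, -36, -40, -44, -48, -52, -56]
```

```bash
python3 - <<'E'
from h import *
st=manip.sense(); P=np.load("w.npy"); R=Ro.from_quat(st["tool_rot"]).as_matrix(); Q=((P-st["tcp_pos"])@R)*1000
for a in range(20,76,5):
    m=(Q[...,2]>a)&(Q[...,2]<=a+5)&(np.abs(Q[...,0])<60)&(np.abs(Q[...,1])<60)
    q=Q[m]; 
    if len(q): print(a,len(q),q.min(0).round(1),q.max(0).round(1))
E
```

```text
20 1845 [-11.9 -36.4  20. ] [15.5 35.6 25. ]
25 1241 [-11.7 -31.6  25. ] [14.9 31.3 30. ]
30 322 [ -9.2 -21.1  30. ] [14.5 20.1 35. ]
35 573 [-10.8  -7.9  35. ] [12.7  9.  39.9]
40 312 [  7.  -13.7  40. ] [12.6 13.5 45. ]
45 345 [  6.6 -13.8  45. ] [12.5 13.6 50. ]
50 303 [  6.4 -13.6  50. ] [12.4 13.5 55. ]
55 287 [  6.7 -13.7  55. ] [12.4 13.5 60. ]
60 247 [  6.9 -13.7  60. ] [12.3 13.4 65. ]
65 139 [  6.8 -12.   65. ] [12.3 12.2 69.9]
```

```bash
cat >> h.py <<'E'
C=np.array([.4815,.0012])
def fin(a,clr=0,al=.021):
    R=Ro.from_quat(manip.sense()["tool_rot"]).as_matrix(); ex,ey=R[:2,0],R[:2,1]
    a=np.radians(a); u=np.array([np.cos(a),np.sin(a)]); n=np.array([-u[1],u[0]])
    return C+al*u+(.00425+clr+.0115*abs(n@ex)+.014*abs(n@ey))*n
E
python3 - <<'E'
from h import *
for a in range(-30,-246,-15):
    p=fin(a); print(a,(p*1000).round(1),((p-C)*1000).round(1),(p/0.2).round(3))
print(fin(-82,.012), fin(-50,.012))
E
```

```text
-30 [509.5   7.8] [28.   6.6] [2.548 0.039]
-45 [511.6   1.6] [30.1  0.4] [2.558 0.008]
-60 [511.4  -5.8] [29.9 -7. ] [ 2.557 -0.029]
-75 [508.  -13.4] [ 26.5 -14.6] [ 2.54  -0.067]
-90 [501.7 -19.8] [ 20.2 -21. ] [ 2.508 -0.099]
-105 [492.8 -23.6] [ 11.3 -24.8] [ 2.464 -0.118]
-120 [486.2 -25.8] [  4.7 -27. ] [ 2.431 -0.129]
-135 [481. -28.] [ -0.5 -29.2] [ 2.405 -0.14 ]
-150 [474.3 -28.3] [ -7.2 -29.5] [ 2.371 -0.141]
-165 [467.  -25.8] [-14.5 -27. ] [ 2.335 -0.129]
-180 [460.5 -20.3] [-21.  -21.5] [ 2.302 -0.102]
-195 [456.2 -12.2] [-25.3 -13.4] [ 2.281 -0.061]
-210 [453.5  -5.4] [-28.   -6.6] [ 2.267 -0.027]
-225 [451.4   0.8] [-30.1  -0.4] [2.257 0.004]
-240 [451.6   8.2] [-29.9   7. ] [2.258 0.041]
[ 0.51730822 -0.01497386] [0.52105208 0.00697458]
```

Request:
{"api": "step_arm", "payload": {
  "moves": [0,0.3,-0.08,0,0,0,0.42,-0.08,0,0,0,0.42,-0.08,-0.25,0,0,0.42,-0.08,-0.5,0,0,0.42,-0.08,-0.72,0,0,0.42,-0.08,-0.72,0,0,0.42,-0.08,-0.72,0]
}}

```text
t: 3.02
tcp_pos: [0.53, -0.0159, 0.181]
tool_rot: [0.191, 0.982, 0.0, 0.001]
force: [0.0, 0.4, -0.1]
finger_gap: -0.003
gripper_force: 0.0
```

Request:
{"api": "step_arm", "payload": {
  "moves": [0,-0.11,0.01,0,0,0,-0.14,-0.02,0,0,0,-0.185,-0.04,0,0,0,-0.22,-0.05,0,0,0,-0.245,-0.06,0,0,0,-0.28,-0.062,0,0,0,-0.315,-0.05,0,0,0,-0.315,-0.05,0,0]
}}

```text
t: 4.03
tcp_pos: [0.465, -0.0266, 0.1797]
tool_rot: [0.192, 0.981, -0.0, -0.001]
force: [0.1, -0.7, 0.4]
finger_gap: 0.001
gripper_force: 0.4
```

```bash
cat >> h.py <<'E'
def look(name):
    st=manip.sense(); s=manip.snapshot("top"); P=cloud(s); z=P[...,2]
    s2=manip.snapshot("scene"); P2=cloud(s2); w=manip.snapshot("wrist"); P3=wcloud(w,st)
    cv2.imwrite("pics/%s.png"%name,np.clip(np.vstack([cv2.resize(w["color"][100:400,130:430],(400,400)),])*1.6,0,255).astype(np.uint8))
    for nm,P in(("top",P),("scene",P2),("wrist",P3)):
        z=P[...,2]; d=np.hypot(P[...,0]-C[0],P[...,1]-C[1]); q=P[(d<.034)&(z>.122)&(z<.142)]
        t=np.hypot(*(q[:,:2]-st["tcp_pos"][:2]).T)
        q=q[t>.02] if st["tcp_pos"][2]<.22 else q
        if len(q)>10:
            r=cv2.fitLine((q[:,:2]*1000).astype(np.float32),cv2.DIST_HUBER,0,.01,.01).ravel()
            print(nm,len(q),"angle",np.degrees(np.arctan2(r[1],r[0])).round(1)," z95",np.percentile(q[:,2],90).round(4),"c",q[:,:2].mean(0).round(4))
    print(st["t"],st["tcp_pos"].round(4),st["force"].round(1),st["q"].round(2))
E
python3 -c "
from h import *
look('l1')"
```

```text
scene 53 angle 19.7  z95 0.1383 c [0.4903 0.0075]
wrist 1251 angle 27.8  z95 0.136 c [4.654e-01 3.000e-04]
4.025 [ 0.465  -0.0266  0.1797] [ 0.1 -0.7  0.4] [-0.3   0.53  1.94 -0.    0.68 -1.48]
```

View pics/l1.png

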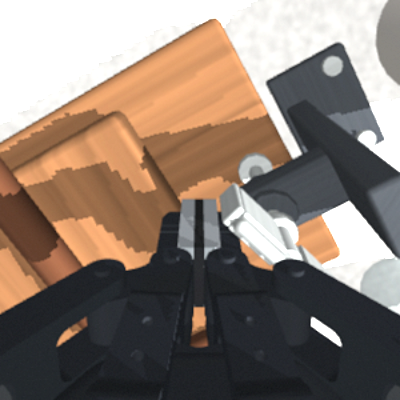

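Request:
{"api": "step_arm", "payload": {
  "moves": [0,-0.028,0.028,0,0,0,-0.05,0.07,0,0,0,-0.063,0.103,0,0,0,-0.073,0.134,0,0,0,-0.075,0.15,0,0,0,-0.075,0.15,0,0,0,-0.155,0.08,0,0,0,-0.155,0.08,0.3,0,0,-0.155,0.08,0.35,0,0,0.1,0.15,0.35,0,0,0.36,0.18,0.35,0,0,0.36,0.18,0.35,0]
}}

```text
t: 5.68
tcp_pos: [0.5419, 0.0092, 0.2497]
tool_rot: [0.191, 0.982, 0.0, 0.002]
force: [0.3, 0.5, -0.6]
finger_gap: -0.002
gripper_force: 0.0
```

```bash
python3 -c "
from h import *
look('l2')"
```

```text
scene 36 angle -49.7  z95 0.137 c [0.4659 0.0164]
wrist 1375 angle -42.6  z95 0.1359 c [0.4852 0.0047]
5.675 [0.5419 0.0092 0.2497] [ 0.3  0.5 -0.6] [-0.19  0.49  1.7   0.    0.95 -1.38]
```

Request:
{"api": "step_arm", "payload": {
  "moves": [0,0,0,-0.3,0,0,0,0,-0.35,0,0,-0.12,-0.03,-0.35,0,0,-0.138,-0.08,-0.35,0,0,-0.155,-0.117,-0.35,0,0,-0.187,-0.149,-0.35,0,0,-0.231,-0.168,-0.35,0,0,-0.264,-0.18,-0.35,0,0,-0.29,-0.19,-0.35,0,0,-0.324,-0.192,-0.35,0,0,-0.36,-0.18,-0.35,0,0,-0.36,-0.18,-0.35,0]
}}

```text
t: 7.32
tcp_pos: [0.4649, -0.0266, 0.1798]
tool_rot: [0.191, 0.981, -0.0, -0.001]
force: [0.4, 0.1, 0.8]
finger_gap: -0.001
gripper_force: 0.3
```

Request:
{"api": "step_arm", "payload": {
  "moves": [0,-0.028,0.028,0,0,0,-0.05,0.07,0,0,0,-0.063,0.103,0,0,0,-0.073,0.134,0,0,0,-0.075,0.15,0,0,0,-0.075,0.15,0,0,0,-0.155,0.08,0,0,0,-0.155,0.08,0.3,0,0,-0.155,0.08,0.35,0,0,0.1,0.15,0.35,0,0,0.36,0.18,0.35,0,0,0.36,0.18,0.35,0]
}}

```text
t: 8.82
tcp_pos: [0.5419, 0.0092, 0.2497]
tool_rot: [0.191, 0.982, 0.0, 0.002]
force: [-0.8, -0.5, -0.4]
finger_gap: -0.002
gripper_force: 0.0
```

```bash
python3 -c "
from h import *
look('l3')"
```

```text
scene 27 angle -49.0  z95 0.1342 c [0.4655 0.0163]
wrist 1309 angle -42.6  z95 0.1334 c [0.4851 0.0049]
8.825 [0.5419 0.0092 0.2497] [-0.8 -0.5 -0.4] [-0.19  0.49  1.7   0.    0.95 -1.38]
```

View pics/l3.png

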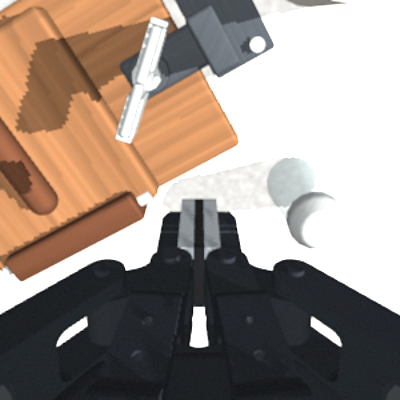

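Request:
{"api": "step_arm", "payload": {
  "moves": [0,0,0,-0.3,0,0,0,0,-0.35,0,0,-0.12,-0.03,-0.35,0,0,-0.138,-0.08,-0.35,0,0,-0.155,-0.117,-0.35,0,0,-0.187,-0.149,-0.35,0,0,-0.231,-0.168,-0.35,0,0,-0.264,-0.18,-0.35,0,0,-0.264,-0.18,-0.35,0]
}}

```text
t: 10.1
tcp_pos: [0.4847, -0.0273, 0.18]
tool_rot: [0.192, 0.981, -0.0, -0.0]
force: [0.5, -0.7, 0.1]
finger_gap: 0.001
gripper_force: 0.3
```

Request:
{"api": "step_arm", "payload": {
  "moves": [0,-0.015,-0.006,0,0,0,-0.026,-0.01,0,0,0,-0.026,-0.01,0,0]
}}

```text
t: 10.48
tcp_pos: [0.4801, -0.0289, 0.1799]
tool_rot: [0.192, 0.981, -0.0, -0.0]
force: [1.6, -0.2, 1.2]
finger_gap: -0.001
gripper_force: 0.7
```

Request:
{"api": "step_arm", "payload": {
  "moves": [0,-0.017,-0.001,0,0,0,-0.034,-0.002,0,0,0,-0.034,-0.002,0,0]
}}

```text
t: 10.85
tcp_pos: [0.4726, -0.0292, 0.1798]
tool_rot: [0.192, 0.981, 0.0, -0.001]
force: [0.9, -0.9, -0.4]
finger_gap: 0.003
gripper_force: 0.4
```

Still turning freely; continue in small steps (base is about the -150° pose).

Request:
{"api": "step_arm", "payload": {
  "moves": [0,-0.018,0.006,0,0,0,-0.036,0.012,0,0,0,-0.036,0.012,0,0]
}}

```text
t: 11.22
tcp_pos: [0.4675, -0.0276, 0.1802]
tool_rot: [0.192, 0.981, -0.0, 0.002]
force: [4.1, -2.3, -1.2]
finger_gap: 0.0
gripper_force: 2.0
```

Request:
{"api": "step_arm", "payload": {
  "moves": [0,-0.016,0.013,0,0,0,-0.03,0.027,0,0,0,-0.03,0.027,0,0]
}}

```text
t: 11.6
tcp_pos: [0.466, -0.0249, 0.1807]
tool_rot: [0.191, 0.982, -0.002, 0.008]
force: [9.6, -11.2, -8.2]
finger_gap: -0.001
gripper_force: 7.2
```

Request:
{"api": "step_arm", "payload": {
  "moves": [0,0.03,-0.1,0,0,0,0.05,-0.2,0,0,0,0.05,-0.2,0.3,0,0,0.05,-0.2,0.5,0,0,0.3,-0.2,0.5,0,0,0.3,-0.2,0.5,0]
}}

```text
t: 12.35
tcp_pos: [0.5221, -0.0617, 0.2805]
tool_rot: [0.191, 0.982, -0.0, 0.001]
force: [-0.8, -0.4, -0.1]
finger_gap: -0.001
gripper_force: 0.0
```

```bash
python3 - <<'E'
from h import *
look('l4')
s=manip.snapshot("top"); cv2.imwrite("pics/top1.png",s["color"])
d=cv2.absdiff(s["color"],cv2.imread("pics/top0.png")).max(2)>40
for n,(u,v) in dict(shaker=(262,186),mug=(241,232),bowl=(421,180),jar=(420,222),spat=(377,255),budare=(148,212)).items(): print(n,d[v-20:v+20,u-20:u+20].sum())
E
```

```text
scene 59 angle 32.6  z95 0.1334 c [0.482  0.0035]
wrist 1176 angle 34.4  z95 0.1329 c [0.4836 0.006 ]
12.35 [ 0.5221 -0.0617  0.2805] [-0.8 -0.4 -0.1] [-0.33  0.43  1.71  0.    1.01 -1.52]
shaker 81
mug 18
bowl 0
jar 318
spat 23
budare 0
```

View pics/l4.png

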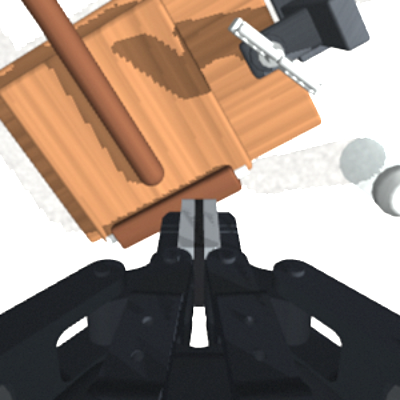

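```bash
cat >> h.py <<'E'
def plate():
    st=manip.sense(); w=manip.snapshot("wrist"); P=wcloud(w,st); z=P[...,2]
    d=np.hypot(P[...,0]-C[0],P[...,1]-C[1]); m=(d<.034)&(z>.125)&(z<.145)
    n,l,s,c=cv2.connectedComponentsWithStats(m.astype(np.uint8)); 
    for i in range(1,n):
        q=P[l==i]
        if len(q)>100: print(len(q),cv2.minAreaRect((q[:,:2]*1000).astype(np.float32)),"z",np.percentile(q[:,2],[50,90,97]).round(4),cv2.boxPoints(cv2.minAreaRect((q[:,:2]*1000).astype(np.float32))).round().tolist())
E
python3 -c "
from h import *
plate()
a=np.load('w.npy');d=np.hypot(a[...,0]-C[0],a[...,1]-C[1]);q=a[(d<.034)&(a[...,2]>.125)&(a[...,2]<.145)];print(np.percentile(q[:,2],[50,90,97]))"
```

```text
891 ((481.7663879394531, 1.3363494873046875), (62.09947967529297, 8.477622985839844), 31.64185905456543) z [0.1299 0.1317 0.1321] [[453.0, -11.0], [458.0, -19.0], [510.0, 14.0], [506.0, 21.0]]
[0.13388957 0.13741621 0.13795235]
```

```bash
python3 -c "
from h import *
t=manip.sense()['tcp_pos'];print(t)
for a,c in((-148.4,.02),(-148.4,.003),(-148.4,-.002),(-148.4,-.005)):
    p=fin(a,c,.019);print(p,(p-t[:2])/.2)
print((.18-t[2])/.2)"
```

```text
[ 0.5182984  -0.06100133  0.27901045]
[ 0.48722301 -0.04436314] [-0.15537692  0.08319092]
[ 0.47831525 -0.02988378] [-0.19991573  0.15558771]
[ 0.47569532 -0.02562515] [-0.21301537  0.17688088]
[ 0.47412337 -0.02306997] [-0.22087516  0.18965678]
-0.4950522537669186
```

Request:
{"api": "step_arm", "payload": {
  "moves": [0,-0.155,0.08,0,0,0,-0.155,0.08,-0.25,0,0,-0.155,0.08,-0.495,0,0,-0.155,0.08,-0.495,0,0,-0.2,0.155,-0.495,0,0,-0.2,0.155,-0.495,0]
}}

```text
t: 13.35
tcp_pos: [0.4794, -0.0293, 0.1825]
tool_rot: [0.191, 0.982, 0.0, 0.0]
force: [0.2, -0.3, 0.8]
finger_gap: 0.004
gripper_force: 0.0
```

Request:
{"api": "step_arm", "payload": {
  "moves": [0,-0.013,0.021,0,0,0,-0.013,0.021,0,0]
}}

```text
t: 13.6
tcp_pos: [0.4777, -0.0261, 0.1818]
tool_rot: [0.191, 0.982, -0.0, 0.001]
force: [1.0, 0.6, -0.0]
finger_gap: 0.001
gripper_force: 0.0
```

Request:
{"api": "step_arm", "payload": {
  "moves": [0,-0.008,0.013,0,0,0,-0.012,0.02,0,0,0,-0.012,0.02,0,0]
}}

```text
t: 13.98
tcp_pos: [0.4759, -0.0229, 0.1812]
tool_rot: [0.192, 0.981, -0.0, 0.001]
force: [1.0, -3.1, 1.8]
finger_gap: 0.002
gripper_force: 1.3
```

Request:
{"api": "step_arm", "payload": {
  "moves": [0,-0.006,0.01,0,0,0,-0.012,0.02,0,0,0,-0.012,0.02,0,0]
}}

```text
t: 14.35
tcp_pos: [0.4753, -0.0207, 0.1815]
tool_rot: [0.191, 0.982, -0.002, 0.004]
force: [2.1, -10.2, -0.3]
finger_gap: -0.001
gripper_force: 5.1
```

Request:
{"api": "step_arm", "payload": {
  "moves": [0,0.04,-0.07,0,0,0,0.08,-0.13,0,0,0,0.08,-0.13,0.3,0,0,0.08,-0.13,0.5,0,0,0.3,-0.2,0.5,0,0,0.3,-0.2,0.5,0]
}}

```text
t: 15.1
tcp_pos: [0.5357, -0.0597, 0.2817]
tool_rot: [0.192, 0.981, -0.0, 0.002]
force: [-0.6, 0.4, 0.3]
finger_gap: -0.0
gripper_force: 0.0
```

```bash
python3 -c "
from h import *
plate(); s=manip.snapshot('top'); cv2.imwrite('pics/top2.png',s['color']); print(manip.sense()['t'])"
```

```text
950 ((481.7897033691406, 1.2978858947753906), (61.928810119628906, 8.452545166015625), 31.848915100097656) z [0.1298 0.1317 0.1322] [[453.0, -11.0], [458.0, -19.0], [510.0, 14.0], [506.0, 21.0]]
15.2
```

View pics/top2.png

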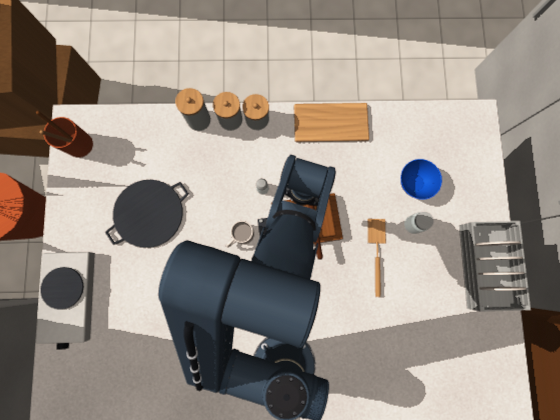

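The wing angle is still 31.8° after a second 10 N push, so the screw is at its stop. The mug (241,232), shaker (262,186) and the other loose things sit at the same pixels as at the start. The hand is clear.

```bash
python3 -c "
from h import *
print(manip.sign_off())"
```

```text
the job is handed in; nothing more can be done
None
```

I turned the thumbscrew clockwise to its hard stop in three fingertip strokes, without pinching it or moving the loose things; the hand is clear and I handed the job in at about 15 s (no verdict was returned).

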